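# Seat the filter collar in the lens mount and hold it home

### The job

The round knurled filter collar on the lens mount is only resting on the mount's hidden pins. Turn it, pressing lightly, until the keyways inside it drop over the pins, then push it down fully home against the spring ring and finish while still holding it pushed home with the gripper. Leave the tape roll, the screwdriver and the stapler where they lie.

Things in the scene. Friction and masses are not known exactly. Their poses are not given: they have to be found in the camera images.
- mount: Grey metal lens mount, screwed down: foot plate 120x120x12 mm, on it a round housing, 72 mm wide, up to z 40 mm, with a 58 mm wide well in its top. From the well's centre a 36 mm spigot rises to z 68 mm, inside the collar. z in these entries: height over the bench. Origin: on the spigot's axis, at the bench; z up. Its yaw tells nothing of the pins.
- pin_level (a point): Point on the mount's axis, z 36 mm, level with the tops of three hidden 6 mm pins that stick out level from the spigot, 120 degrees apart, at an unknown angle. The collar rests on them at the start. Turned clockwise (seen from above) by an unknown 25 to 75 degrees, and every 120 degrees on, it can drop.
- well_floor (a point): Point on the mount's axis on the well's floor, z 24 mm: the stop on which the collar's underside lands when fully home, 12 mm below where it starts.
- spring_ring (a joint): Spring ring in the well, under the collar: 0 when free (top at z 28 mm), 0.004 m when pressed flush with the well's floor. It yields from about 4 N and takes about 10 N when flush; let go, it lifts the collar 4 mm again.
- collar: Dark round filter collar, 60 mm tall, 0.08 to 0.17 kg, glass window in its top, loose on the spigot (1 mm play all round). Lower 36 mm smooth, 52 mm wide; upper 24 mm a knurled band 56 mm wide. Inside its lower rim, unseen, three keyways 120 degrees apart, 12 mm wide, 14 mm deep (fit within 8 degrees). Underside z: 36 mm at start, 28 dropped, 24 home. Origin: axis, underside; z up.
- collar_grip (a point): Point on the collar's axis 50 mm above its underside, in the knurled band: grip across here from above, at any yaw; with the TCP here the fingertips stay clear of the housing. The yaw of the collar tells nothing of its keyways.
- tape: Bystander: small black tape roll lying flat, 58x56x19 mm, at the right of the mount. Origin: centre of its underside.
- driver: Bystander: screwdriver with a red handle lying flat, 162 mm long, 16 mm high, at the left of the mount. Origin: centre of its underside.
- desk_stapler: Bystander: red desk stapler, 36x150x49 mm, right front of the mount. Origin: centre of its underside.
There are look-alikes about, which are no part of the job. There is more than one size of the mount; the job needs the largest.

How it is judged:
By the outcome, as a careful person would: the job done as asked, in the order asked, and still so for the second after the job is handed in, while the arm keeps its last pose, push and grip.
It also fails if it takes over 38 s, if anything falls off the work surface, if the arm or the gripper's body presses on something with over 40 N, if the wrist force passes 120 N, or if a joint passes its speed limit or range.

### The arm

A 6-joint arm with a two-finger parallel gripper is mounted at the origin on a cart in front of the work surface, level with it; the furniture and walls round the work are solid. World frame = base frame: x ahead of the robot, y to its left, z up, the work surface at z = 0. Lengths are in m, angles in degrees, forces in N, time in s.
With the tool pointing down it reaches from about 0.35 to 0.875 m from the base axis. Payload 4.2 kg.
Tool frame: the origin (TCP) lies between the finger pads, 19 mm behind the fingertips; this is the grasp point; x points along the fingers, y is the direction in which the jaws open and shut, and the axes are right-handed (so a half turn about x gives the same grasp; the last joint's range is limited). The gripper opens to 87 mm and grips with 3 to 60 N. Pads are 19 mm wide; open, the fingers measure 117 mm over their backs; the gripper's body (75 mm by 190 mm) begins 51 mm behind the grasp point.
Start: joints at [80.764, 22.042, 0.453, 0, -68.411, -14.817], TCP at [0.255, 0.571, 0.241] pointing down, gripper open.
Joint ranges: [-179.83, 179.83], [-69.29, 118.12], [-61.27, 80.66], [-181.25, 117.63], [-171.15, -9.14], [-177.46, 177.46]. Speed limits (degrees/s): [159.86, 159.86, 180, 180, 180, 180].

### API

Orientations are given as a 3x3 rotation matrix whose columns are the frame's x, y, z axes.
In Python, from station import r gives the robot as it stands. The module is installed in compiled form; this text tells all that it offers.
- The arm moves only by the tool move_arm, never from a script. Its argument "increments" is one flat list of numbers, 7 for each row, row after row: the turn, a rotation vector about the tool's x, y, z in degrees, then the shift along the tool's x, y, z in m, then the finger opening in m, from 0 to 0.087. A call has 1 to 12 rows; each row is the pose to reach, as a shift and turn from the pose commanded when the call began, along the tool's axes at that moment; what a row does not reach only later rows make up. A row lasts 1/12 s, in which the tool goes at most 41.7 mm and 7.16 degrees, less where a joint would pass 70% of its speed; a pose out of reach is approached as far as the arm can. A call with a gripper value outside its range is refused whole. The fingers move at their own pace and stop on an object; the grip force is fixed at half the most. Time passes only in rows, so rows that repeat a pose let the fingers close. It gives the time, the measured TCP pose, the force and the opening at its end, in the units of the state.
- r.sense(): the state, without advancing time (a new reading comes with each control period).
- r.capture(name): name is "scene" or "top"; returns the picture (384x512x3 uint8, red, green, blue); there is no depth.
- r.calibration(name): a dict with "fx", "fy", "cx", "cy" (pixels), "D" ([k1, k2, p1, p2, k3] as OpenCV has them; the pictures are not rectified), "rvec" (rotation vector, rad) and "tvec" (3), from world to camera coordinates, as OpenCV has them. Camera axes: x right, y down, z forward; pixel columns grow to the right and rows downward; lengths in m; the calibration is good to about 2 mm. A picture is of the moment at which its call begins. calibration takes no time and is no camera call.
- r.finish_job(): hands the job in, once; it reports no verdict.
The state is a dict: "time_s": time; "joints": joint angles; "joint_velocities": joint speeds; "effort": joint torques, N m; "tcp_pos": TCP position; "ee_rot": TCP orientation; "wrist_force": force on the tool from outside, world axes, zero at the start; "moment": the same for the moment, N m; "gripper_width": opening from 0.0 (shut) to 1.0 (fully open).
Only numpy, scipy, OpenCV 4.12 (cv2) and the standard library are available. Lean on these libraries where they do the work, as an engineer would, in place of code of your own. Each camera call takes 0.05 s, during which the arm holds its last target.

## Working session

There is one attempt and no reset: what is moved stays moved. The work goes in short steps, Python scripts to look and compute and a tool call to move; the robot and the scene stay as the last step left them, time stands still between calls to the robot, and variables do not carry over. Pictures are saved under pics/ and viewed, and the job is handed in when it is done.

Besides the shell and the picture viewer there is one more tool, called after "Call:" as name(argument=value, ...) on one line, values as JSON. move_arm: Moves the arm, as the interface text tells. Its arguments: {"type":"object","properties":{"increments":{"type":"array","items":{"type":"number"}}},"required":["increments"]}

```bash
mkdir -p pics; python3 - <<'E'
from station import r
import cv2
for n in("scene","top"):
    cv2.imwrite(f"pics/{n}0.png",cv2.resize(r.capture(n)[:,:,::-1],(800,600),interpolation=cv2.INTER_CUBIC))
    print(n,r.calibration(n))
print(r.sense())
E
```

```text
scene {'fx': 405.35786698626885, 'fy': 405.35786698626885, 'cx': 258.26081141281156, 'cy': 194.59805748380478, 'D': array([-0.00250053,  0.        ,  0.        ,  0.        ,  0.        ]), 'rvec': array([ 2.0887    , -0.67815415,  0.35340534]), 'tvec': array([-0.37985312,  0.24366007,  1.0104096 ])}
top {'fx': 495.45778458104184, 'fy': 495.45778458104184, 'cx': 263.2131013406864, 'cy': 187.96983805230613, 'D': array([-0.19682624,  0.        ,  0.        ,  0.        ,  0.        ]), 'rvec': array([ 2.19235084, -2.12415896,  0.17410144]), 'tvec': array([-0.02955126,  0.46796265,  1.28736878])}
{'time_s': 0.1, 'joints': array([ 8.07639712e+01,  2.20884786e+01,  3.89394866e-01, -2.43679388e-02,
       -6.84109062e+01, -1.48185928e+01]), 'joint_velocities': array([ 0.12966243, -0.19984719,  0.23966405,  0.25601733, -0.06061064,
       -0.07247044]), 'effort': array([-7.77453770e-04, -3.91689742e+01,  1.87936091e+01,  4.23190847e+00,
        1.34890658e-02, -6.53371740e-05]), 'tcp_pos': array([0.25452006, 0.57029959, 0.24026124]), 'ee_rot': array([[-6.98445677e-04, -4.07749922e-01, -9.13093376e-01],
       [-1.83129477e-03, -9.13091546e-01,  4.07750506e-01],
       [-9.99998079e-01,  1.95693470e-03, -1.08965457e-04]]), 'wrist_force': array([ 0.04036128,  0.00561723, -0.42546805]), 'moment': array([-0.00271656, -0.00322813,  0.01376239]), 'gripper_width': 1.001865731188688}
```

View pics/scene0.png

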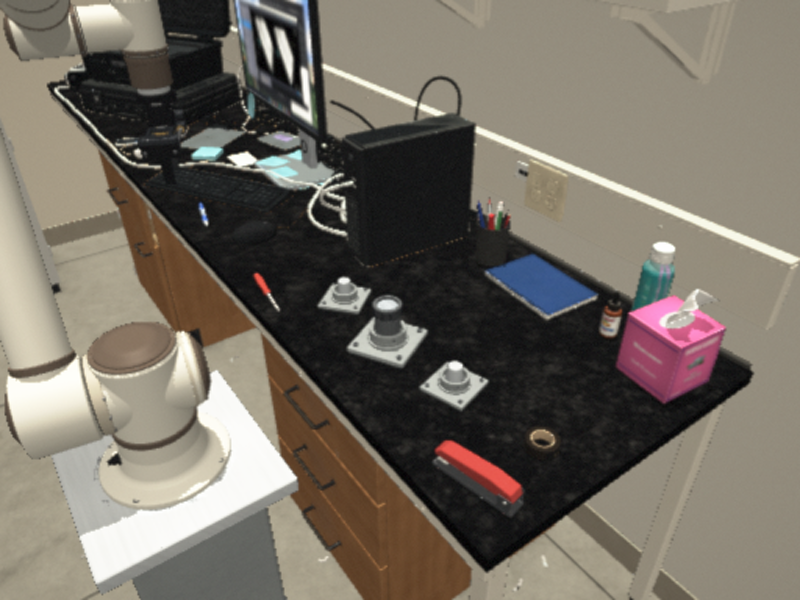

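View pics/top0.png

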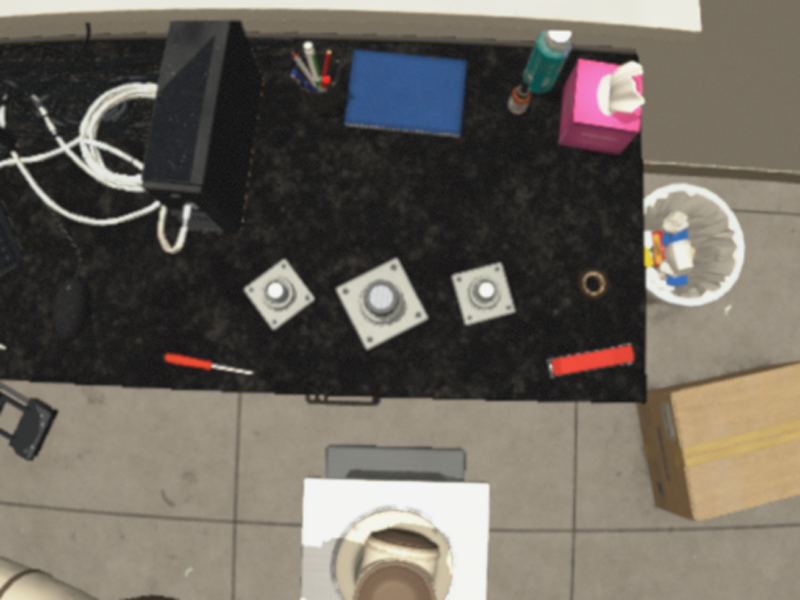

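The largest mount, with the dark collar, is at about (381,300) in the top picture and (388,330) in the scene picture. The smaller look-alikes stand on either side. I'll enlarge both views.

```bash
python3 - <<'E'
from station import r
import cv2,numpy as np
a=r.capture("scene")[:,:,::-1];b=r.capture("top")[:,:,::-1]
cv2.imwrite("pics/s.png",a);cv2.imwrite("pics/t.png",b)
ca=cv2.resize(a[180:240,215:280],None,fx=6,fy=6,interpolation=cv2.INTER_CUBIC)
cb=cv2.resize(b[160:226,210:280],None,fx=5,fy=5,interpolation=cv2.INTER_CUBIC)
H=max(ca.shape[0],cb.shape[0])
pad=lambda i:cv2.copyMakeBorder(i,0,H-i.shape[0],0,0,cv2.BORDER_CONSTANT)
cv2.imwrite("pics/c.png",np.hstack([pad(ca),pad(cb)]))
E
```

```text
(no output)
```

View pics/c.png

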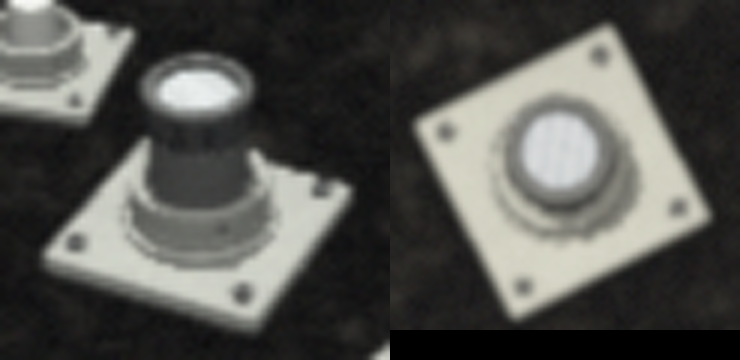

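Left is the scene crop: the glass disc is centred near (198,90). Right is the top crop: the glass is at (560,150), and the plate corners are at (413,122), (611,22), (712,216) and (515,320). Next I'll measure the glass by triangulation and the plate by ray casting.

```bash
cat > h.py <<'E'
from station import r
import cv2,numpy as np
def ray(n,uv):
    c=r.calibration(n);K=np.array([[c['fx'],0,c['cx']],[0,c['fy'],c['cy']],[0,0,1]])
    p=cv2.undistortPoints(np.array(uv,float).reshape(-1,1,2),K,c['D']).reshape(-1,2)
    R=cv2.Rodrigues(c['rvec'])[0];d=np.c_[p,np.ones(len(p))]@R
    return -R.T@c['tvec'],d/np.linalg.norm(d,axis=1)[:,None]
def plane(n,uv,z):
    o,d=ray(n,uv);return o+d*((z-o[2])/d[:,2])[:,None]
def tri(ua,ub):
    o1,d1=ray("scene",[ua]);o2,d2=ray("top",[ub]);d1=d1[0];d2=d2[0]
    s=np.linalg.lstsq(np.c_[d1,-d2],o2-o1,rcond=None)[0]
    p=o1+s[0]*d1;q=o2+s[1]*d2
    return (p+q)/2,np.linalg.norm(p-q)
E
python3 - <<'E'
from h import *
def glass(f,x,y,s):
    i=cv2.cvtColor(cv2.imread(f),cv2.COLOR_BGR2GRAY)
    x0,y0=x-12,y-12
    c=cv2.resize(i[y0:y0+25,x0:x0+25],None,fx=8,fy=8,interpolation=cv2.INTER_CUBIC)
    m=(c>s).astype(np.uint8)
    n,l,st,ce=cv2.connectedComponentsWithStats(m)
    k=l[100,100];print(f,st[k]);return (ce[k]+.5)/8-.5+[x0,y0],c
for s1,s2 in((150,165),(170,180),(190,190)):
    ua,_=glass("pics/s.png",248,195,s1);ub,_=glass("pics/t.png",244,190,s2)
    print(ua,ub,tri(ua,ub),plane("scene",[ua],.095),plane("top",[ub],.095))
C=np.array([[413,122],[611,22],[712,216],[515,320]],float)-[390,0]
t=(C+.5)/5-.5+[210,160]
P=plane("top",t,.012);print(P,P.mean(0),np.linalg.norm(P-np.roll(P,1,0),axis=1))
D=np.array([[45,258],[135,145],[350,190],[258,325]],float)
t2=(D+.5)/6-.5+[215,180]
P=plane("scene",t2,.012);print(P,P.mean(0),np.linalg.norm(P-np.roll(P,1,0),axis=1))
H=np.array([[445,131],[599,55],[679,207],[523,287]],float)-[390,0]
H2=np.array([[76,242],[240,292],[322,187]],float)
for q in H2:
  for p in H:
    e=tri((q+.5)/6-.5+[215,180],(p+.5)/5-.5+[210,160])
    if e[1]<.01:print(e)
E
```

```text
pics/s.png [  39   70  114   55 4802]
pics/t.png [   36    37   120   121 11443]
[247.35047897 194.77407851] [243.4415527  189.76392227] (array([0.45479255, 0.03622287, 0.0904054 ]), np.float64(0.0011601538102918873)) [[0.45162057 0.03048189 0.095     ]] [[0.45365728 0.03641004 0.095     ]]
pics/s.png [  43   72  106   51 4246]
pics/t.png [   39    40   114   115 10395]
[247.34561941 194.72403439] [243.44008538 189.75003006] (array([0.45479509, 0.03622902, 0.09058309]), np.float64(0.0011401158543558414)) [[0.45175672 0.03070415 0.095     ]] [[0.45369269 0.03641502 0.095     ]]
pics/s.png [  46   74  101   47 3723]
pics/t.png [  41   43  110  110 9638]
[247.32035657 194.68528405] [243.43861538 189.72849658] (array([0.45478707, 0.03625675, 0.09071977]), np.float64(0.0010386214647514866)) [[0.45181096 0.03091364 0.095     ]] [[0.45374765 0.0364207  0.095     ]]
[[ 0.4780825   0.11796299  0.012     ]
 [ 0.53675859  0.01248373  0.012     ]
 [ 0.43220659 -0.04546919  0.012     ]
 [ 0.37263864  0.05866715  0.012     ]] [0.45492158 0.03591117 0.012     ] [0.12097274 0.12070111 0.11953938 0.11996965]
[[ 0.37363358  0.0538725   0.012     ]
 [ 0.46347708  0.10806608  0.012     ]
 [ 0.53187635  0.00876777  0.012     ]
 [ 0.42958469 -0.05110778  0.012     ]] [0.44964292 0.02989964 0.012     ] [0.11895959 0.10492282 0.12057617 0.11852707]
(array([0.39129615, 0.0545065 , 0.01344689]), np.float64(0.0020011017795775916))
(array([ 0.43611626, -0.02735364,  0.01373633]), np.float64(0.0004562331906283036))
(array([0.51895599, 0.01779476, 0.01393865]), np.float64(0.0023497215238086604))
```

Call:
move_arm(increments=[0,0,0,0.0,0.008,-0.008,0.087,0,0,0,0.0,0.025,-0.025,0.087,0,0,0,0.0,0.05,-0.05,0.087,0,0,0,0.0,0.076,-0.075,0.087,0,0,0,0.0,0.102,-0.1,0.087,0,0,0,0.0,0.128,-0.126,0.087,0,0,0,0.0,0.154,-0.152,0.087,0,0,0,0.0,0.18,-0.178,0.087,0,0,0,0.0,0.206,-0.203,0.087,0,0,0,0,0.232,-0.229,0.087,0,0,0,0,0.258,-0.254,0.087,0,0,0,0,0.28,-0.276,0.087])

```text
time_s: 1.2
tcp_pos: [0.3923, 0.1996, 0.2414]
ee_rot: [[-0.0, -0.408, -0.913], [0.0, -0.913, 0.408], [-1.0, -0.0, 0.0]]
wrist_force: [0.1, 0.2, -0.7]
gripper_width: 1.0
```

Call:
move_arm(increments=[0,0,0,0,0.024,-0.024,0.087,0,0,0,0.01,0.048,-0.047,0.087,0,0,0,0.02,0.072,-0.071,0.087,0,0,0,0.035,0.095,-0.094,0.087,0,0,0,0.05,0.112,-0.11,0.087,0,0,0,0.065,0.122,-0.12,0.087,0,0,0,0.08,0.126,-0.124,0.087,0,0,0,0.085,0.126,-0.124,0.087,0,0,0,0.085,0.126,-0.124,0.087,0,0,0,0.085,0.126,-0.124,0.087])

```text
time_s: 2.03
tcp_pos: [0.4545, 0.037, 0.1567]
ee_rot: [[0.0, -0.407, -0.913], [-0.0, -0.913, 0.407], [-1.0, -0.0, -0.0]]
wrist_force: [0.1, -0.3, 1.2]
gripper_width: 0.997
```

```bash
python3 - <<'E'
from h import *
s=r.sense()
for k in('time_s','joints','tcp_pos','ee_rot','wrist_force','gripper_width'):print(k,np.round(s[k],4))
print(s['ee_rot'].T@(np.array([.4546,.0363,.086])-s['tcp_pos']))
a=r.capture("scene")[:,:,::-1];b=r.capture("top")[:,:,::-1]
cv2.imwrite("pics/c1.png",np.hstack([cv2.resize(a[140:240,200:300],(400,400)),cv2.resize(b[140:240,195:295],(400,400))]))
E
```

```text
time_s 2.0333
joints [ 2.51836e+01  1.06105e+01 -2.94415e+01  2.15000e-02 -4.99258e+01
  4.07750e+01]
tcp_pos [0.4545 0.037  0.1567]
ee_rot [[ 5.000e-04 -4.072e-01 -9.133e-01]
 [-1.000e-04 -9.133e-01  4.072e-01]
 [-1.000e+00 -1.000e-04 -5.000e-04]]
wrist_force [ 0.1036 -0.2522  1.1962]
gripper_width 0.9967
[ 0.07070401  0.00062247 -0.0003724 ]
```

View pics/c1.png

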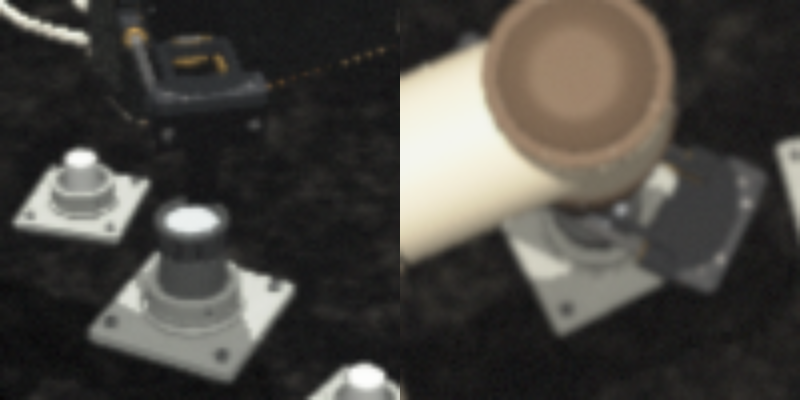

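The gripper is above the collar and clear of everything, and the collar is undisturbed. Now I'll descend and close.

Call:
move_arm(increments=[0,0,0,0.01,0,0,0.087,0,0,0,0.025,0.0005,-0.0004,0.087,0,0,0,0.04,0.0005,-0.0004,0.087,0,0,0,0.055,0.0005,-0.0004,0.087,0,0,0,0.065,0.0005,-0.0004,0.087,0,0,0,0.0705,0.0005,-0.0004,0.087,0,0,0,0.0705,0.0005,-0.0004,0.087,0,0,0,0.0705,0.0005,-0.0004,0.087])

```text
time_s: 2.8
tcp_pos: [0.4552, 0.0369, 0.0864]
ee_rot: [[0.001, -0.407, -0.914], [0.0, -0.914, 0.407], [-1.0, -0.001, -0.001]]
wrist_force: [0.7, 0.5, -0.7]
gripper_width: 0.997
```

Call:
move_arm(increments=[0,0,0,0,0,0,0.07,0,0,0,0,0,0,0.065,0,0,0,0,0,0,0.06,0,0,0,0,0,0,0.055,0,0,0,0,0,0,0.045,0,0,0,0,0,0,0.04,0,0,0,0,0,0,0.04,0,0,0,0,0,0,0.04,0,0,0,0,0,0,0.04,0,0,0,0,0,0,0.04])

```text
time_s: 3.63
tcp_pos: [0.4548, 0.0363, 0.0859]
ee_rot: [[0.0, -0.407, -0.913], [0.0, -0.913, 0.407], [-1.0, -0.0, -0.0]]
wrist_force: [0.2, 0.2, 2.1]
gripper_width: 0.639
```

Gripped at 55.6 mm with small forces. Next, a slight press to learn the stiffness.

Call:
move_arm(increments=[0,0,0,0.0005,0,0,0.04,0,0,0,0.001,0,0,0.04,0,0,0,0.001,0,0,0.04,0,0,0,0.001,0,0,0.04])

```text
time_s: 3.97
tcp_pos: [0.455, 0.0363, 0.0856]
ee_rot: [[0.001, -0.407, -0.913], [-0.0, -0.913, 0.407], [-1.0, -0.0, -0.001]]
wrist_force: [-1.7, 0.2, 7.8]
gripper_width: 0.632
```

Call:
move_arm(increments=[1,0,0,0,0,0,0.04,3,0,0,0,0,0,0.04,5,0,0,0,0,0,0.04,7,0,0,0,0,0,0.04,9,0,0,0,0,0,0.04,11,0,0,0,0,0,0.04,13,0,0,0,0,0,0.04,15,0,0,0,0,0,0.04,17,0,0,0,0,0,0.04,18,0,0,0,0,0,0.04])

```text
time_s: 4.8
tcp_pos: [0.4553, 0.0364, 0.0856]
ee_rot: [[0.001, -0.67, -0.742], [0.0, -0.742, 0.67], [-1.0, -0.001, -0.001]]
wrist_force: [-2.5, -0.5, 7.5]
gripper_width: 0.638
```

```bash
python3 - <<'E'
from h import *
s=r.sense()
for k in('time_s','joints','tcp_pos','ee_rot','wrist_force','moment','gripper_width'):print(k,np.round(s[k],4))
E
```

```text
time_s 4.8
joints [ 25.0804  16.7179 -34.3946   0.0529 -38.8151  22.8047]
tcp_pos [0.4553 0.0364 0.0856]
ee_rot [[ 1.400e-03 -6.701e-01 -7.423e-01]
 [ 0.000e+00 -7.423e-01  6.701e-01]
 [-1.000e+00 -9.000e-04 -1.000e-03]]
wrist_force [-2.4968 -0.5234  7.4724]
moment [-0.0011  0.4312  0.1162]
gripper_width 0.6382
```

Call:
move_arm(increments=[1.5,0,0,0,0,0,0.04,3,0,0,0,0,0,0.04,4.5,0,0,0,0,0,0.04,6,0,0,0,0,0,0.04])

```text
time_s: 5.13
tcp_pos: [0.4553, 0.0365, 0.0856]
ee_rot: [[0.002, -0.744, -0.668], [0.0, -0.668, 0.744], [-1.0, -0.001, -0.001]]
wrist_force: [-0.4, 0.0, 7.6]
gripper_width: 0.636
```

Call:
move_arm(increments=[1.5,0,0,0,0,0,0.04,3,0,0,0,0,0,0.04,4.5,0,0,0,0,0,0.04,5,0,0,0,0,0,0.04])

```text
time_s: 5.47
tcp_pos: [0.4553, 0.0365, 0.0856]
ee_rot: [[0.002, -0.799, -0.601], [0.0, -0.601, 0.799], [-1.0, -0.001, -0.001]]
wrist_force: [-1.4, -0.6, 6.7]
gripper_width: 0.636
```

Call:
move_arm(increments=[1.5,0,0,0,0,0,0.04,3,0,0,0,0,0,0.04,4.5,0,0,0,0,0,0.04,5,0,0,0,0,0,0.04])

```text
time_s: 5.8
tcp_pos: [0.4553, 0.0364, 0.0853]
ee_rot: [[0.001, -0.849, -0.529], [0.0, -0.529, 0.849], [-1.0, -0.001, -0.001]]
wrist_force: [0.6, 0.1, 3.4]
gripper_width: 0.638
```

```bash
python3 - <<'E'
from h import *
s=r.sense()
for k in('tcp_pos','wrist_force','moment','gripper_width'):print(k,np.round(s[k],4))
a=r.capture("scene")[:,:,::-1]
cv2.imwrite("pics/c2.png",cv2.resize(a[150:240,200:300],None,fx=6,fy=6,interpolation=cv2.INTER_CUBIC))
E
```

```text
tcp_pos [0.4553 0.0364 0.0853]
wrist_force [0.5964 0.1409 3.3934]
moment [-0.1641 -0.0432  0.0146]
gripper_width 0.6381
```

View pics/c2.png

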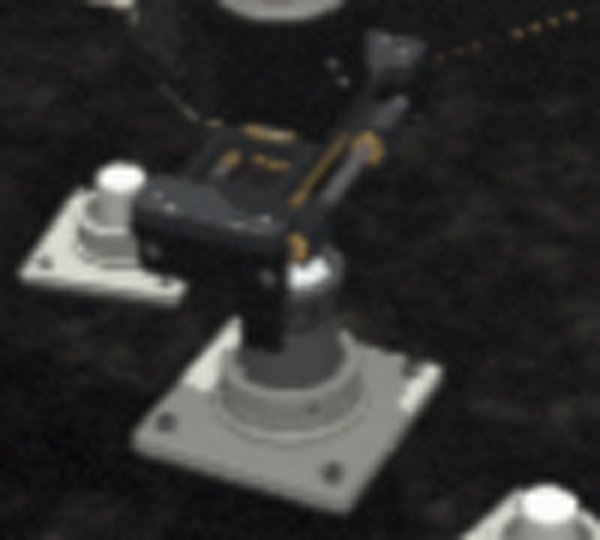

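Vertical force fell from 7 N to 3.4 N, the turning moment nearly vanished and z sank 0.3 mm, so the keyways are probably over the pins after about 34°. The picture shows the gripper at (265,290), clear of the small mount. I'll press down carefully.

Call:
move_arm(increments=[0,0,0,0,0,0,0.04,0,0,0,0.0005,0,0,0.04,0,0,0,0.001,0,0,0.04,0,0,0,0.001,0,0,0.04,0,0,0,0.001,0,0,0.04])

```text
time_s: 6.27
tcp_pos: [0.4553, 0.0364, 0.0849]
ee_rot: [[0.001, -0.848, -0.53], [-0.0, -0.53, 0.848], [-1.0, -0.001, -0.001]]
wrist_force: [-2.4, -0.5, 11.0]
gripper_width: 0.636
```

Not a free drop: 11 N of resistance. It may be right at the edge of the window, so I'll ease back and turn on in small steps.

Call:
move_arm(increments=[0,0,0,-0.0005,0,0,0.04,1,0,0,-0.0005,0,0,0.04,2,0,0,-0.0005,0,0,0.04,2,0,0,-0.0005,0,0,0.04])

```text
time_s: 6.6
tcp_pos: [0.4551, 0.0364, 0.0846]
ee_rot: [[0.001, -0.866, -0.499], [0.0, -0.499, 0.866], [-1.0, -0.001, -0.0]]
wrist_force: [0.4, -0.8, 4.1]
gripper_width: 0.636
```

Call:
move_arm(increments=[1,0,0,0,0,0,0.04,2,0,0,0,0,0,0.04,2,0,0,0,0,0,0.04])

```text
time_s: 6.85
tcp_pos: [0.4546, 0.0363, 0.084]
ee_rot: [[-0.0, -0.884, -0.468], [0.0, -0.468, 0.884], [-1.0, -0.0, 0.0]]
wrist_force: [1.0, 0.1, 1.6]
gripper_width: 0.639
```

Call:
move_arm(increments=[1,0,0,0,0,0,0.04,2,0,0,0,0,0,0.04,2,0,0,0,0,0,0.04])

```text
time_s: 7.1
tcp_pos: [0.4542, 0.0362, 0.0838]
ee_rot: [[-0.001, -0.9, -0.436], [-0.0, -0.436, 0.9], [-1.0, 0.001, 0.0]]
wrist_force: [1.8, -1.0, -0.2]
gripper_width: 0.632
```

```bash
python3 - <<'E'
from h import *
s=r.sense()
for k in('tcp_pos','wrist_force','moment','gripper_width'):print(k,np.round(s[k],4))
E
```

```text
tcp_pos [0.4542 0.0362 0.0838]
wrist_force [ 1.8319 -1.0049 -0.1938]
moment [-0.1321 -0.3218 -0.0073]
gripper_width 0.6323
```

Force is now about zero and z is sinking, so it is in the window. Pressing down.

Call:
move_arm(increments=[0,0,0,0.001,0,0,0.04,0,0,0,0.002,0,0,0.04,0,0,0,0.003,0,0,0.04,0,0,0,0.003,0,0,0.04])

```text
time_s: 7.43
tcp_pos: [0.4545, 0.0362, 0.0809]
ee_rot: [[-0.0, -0.899, -0.437], [-0.0, -0.437, 0.899], [-1.0, 0.0, 0.0]]
wrist_force: [0.4, -0.8, -1.8]
gripper_width: 0.639
```

Call:
move_arm(increments=[0,0,0,0.001,0,0,0.04,0,0,0,0.002,0,0,0.04,0,0,0,0.003,0,0,0.04,0,0,0,0.003,0,0,0.04])

```text
time_s: 7.77
tcp_pos: [0.4545, 0.0362, 0.0781]
ee_rot: [[-0.0, -0.899, -0.438], [-0.0, -0.438, 0.899], [-1.0, 0.0, -0.0]]
wrist_force: [0.8, -1.7, 1.0]
gripper_width: 0.636
```

Call:
move_arm(increments=[0,0,0,0.0005,0,0,0.04,0,0,0,0.001,0,0,0.04,0,0,0,0.0015,0,0,0.04,0,0,0,0.0015,0,0,0.04])

```text
time_s: 8.1
tcp_pos: [0.4546, 0.0361, 0.0771]
ee_rot: [[-0.0, -0.899, -0.438], [-0.0, -0.438, 0.899], [-1.0, 0.0, -0.0]]
wrist_force: [-0.9, -3.1, 4.6]
gripper_width: 0.637
```

Call:
move_arm(increments=[0,0,0,0.0005,0,0,0.04,0,0,0,0.001,0,0,0.04,0,0,0,0.0015,0,0,0.04,0,0,0,0.0015,0,0,0.04])

```text
time_s: 8.43
tcp_pos: [0.4546, 0.0361, 0.0759]
ee_rot: [[-0.0, -0.899, -0.438], [-0.0, -0.438, 0.899], [-1.0, 0.0, -0.0]]
wrist_force: [-1.0, -3.4, 7.9]
gripper_width: 0.634
```

Call:
move_arm(increments=[0,0,0,0.0005,0,0,0.04,0,0,0,0.001,0,0,0.04,0,0,0,0.0015,0,0,0.04,0,0,0,0.0015,0,0,0.04])

```text
time_s: 8.77
tcp_pos: [0.4546, 0.036, 0.0746]
ee_rot: [[0.0, -0.899, -0.438], [-0.001, -0.438, 0.899], [-1.0, 0.0, -0.001]]
wrist_force: [-1.7, -2.7, 8.4]
gripper_width: 0.636
```

The spring took up at about 0.0777, so home should be near 0.0737. Pushing on until it stops hard.

Call:
move_arm(increments=[0,0,0,0.0005,0,0,0.04,0,0,0,0.001,0,0,0.04,0,0,0,0.0015,0,0,0.04,0,0,0,0.0015,0,0,0.04])

```text
time_s: 9.1
tcp_pos: [0.4547, 0.036, 0.074]
ee_rot: [[0.0, -0.899, -0.438], [-0.001, -0.438, 0.899], [-1.0, 0.0, -0.001]]
wrist_force: [-4.6, -4.4, 17.6]
gripper_width: 0.631
```

Call:
move_arm(increments=[0,0,0,0.0005,0,0,0.04,0,0,0,0.0005,0,0,0.04,0,0,0,0.0005,0,0,0.04])

```text
time_s: 9.35
tcp_pos: [0.4547, 0.0359, 0.0739]
ee_rot: [[0.0, -0.899, -0.438], [-0.001, -0.438, 0.899], [-1.0, 0.0, -0.001]]
wrist_force: [-4.7, -3.4, 19.9]
gripper_width: 0.631
```

Call:
move_arm(increments=[0,0,0,0.0004,0,0,0.04,0,0,0,0.0004,0,0,0.04,0,0,0,0.0004,0,0,0.04,0,0,0,0.0004,0,0,0.04,0,0,0,0.0004,0,0,0.04])

```text
time_s: 9.77
tcp_pos: [0.4547, 0.0359, 0.0739]
ee_rot: [[0.001, -0.899, -0.438], [-0.001, -0.438, 0.899], [-1.0, -0.0, -0.001]]
wrist_force: [-6.1, -3.2, 23.2]
gripper_width: 0.636
```

```bash
python3 - <<'E'
from h import *
for i in range(2):
    a=r.capture("scene")[:,:,::-1];b=r.capture("top")[:,:,::-1]
s=r.sense()
for k in('time_s','tcp_pos','wrist_force','moment','gripper_width'):print(k,np.round(s[k],4))
a0=cv2.imread("pics/s.png")
f=lambda i:cv2.resize(i[170:240,210:276],None,fx=6,fy=6,interpolation=cv2.INTER_CUBIC)
cv2.imwrite("pics/c3.png",np.hstack([f(a0),f(a)]))
cv2.imwrite("pics/t3.png",cv2.resize(b,(800,600)))
E
```

```text
time_s 9.9667
tcp_pos [0.4547 0.0359 0.0739]
wrist_force [-5.966  -2.5505 23.0397]
moment [-0.8135  1.761  -0.082 ]
gripper_width 0.634
```

View pics/c3.png

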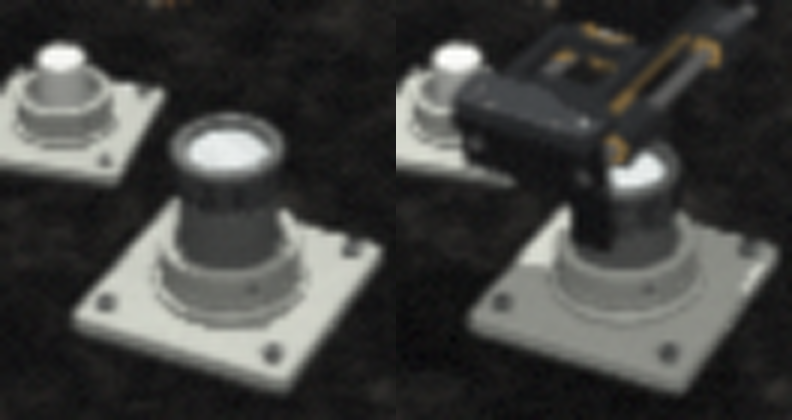

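View pics/t3.png

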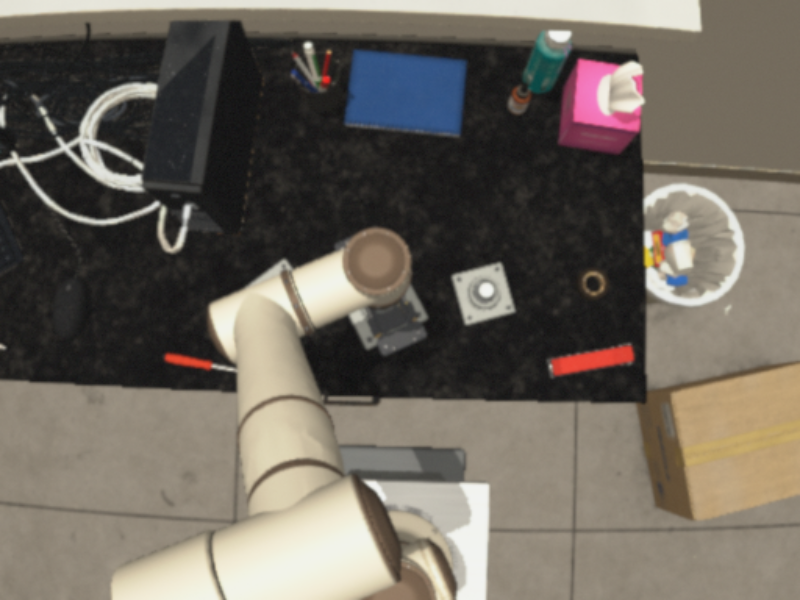

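The glass sits about 3.7 px lower than at the start, which matches a 12 mm drop. The stop is hard (z stays at 0.0739 while force rises to 23 N), and the tape, driver and stapler haven't moved. Handing in.

```bash
python3 - <<'E'
from station import r
print(r.finish_job())
E
```

```text
the job is handed in; nothing more can be done
None
```

The collar is fully home, and I handed the job in at about 10 s with the gripper still holding it down. No verdict was reported.

**What I did:** I found the largest mount from the two camera views and gripped the collar's knurled band; the fingers closed on about 55.6 mm. I turned it clockwise about 40° under a light press of about 7 N. The keyways then dropped over the pins, and I pushed down through the spring.

**Last checks:**
- **Depth:** the tool went from z 85.9 mm to 73.9 mm, which is the expected 12 mm. Pushing further raised the force to 23 N without moving the tool, so the collar is against its stop. In the scene picture the glass sits about 3.7 px lower, which also fits 12 mm.
- **Bystanders:** the tape roll and stapler are where they were. The part of the screwdriver that can be seen has not moved, but the arm hides its tip.

**One disagreement on the way:** at about 34° the force fell as if the keyways had dropped, but a test press met 11 N of resistance. I backed off and turned about 6° more, and then it dropped freely.

**Side force:** about 6 N of sideways force remained on the wrist at the end.

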